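# Load check and start of a dry-block incubator

## Robot

A 6-joint arm with a two-finger parallel gripper is mounted at the origin on a cart in front of the work surface, level with it; the furniture and walls round the work are solid. World frame = base frame: x ahead of the robot, y to its left, z up, the work surface at z = 0. Lengths are in m, angles in rad, forces in N, time in s.
With the tool pointing down it reaches from about 0.35 to 0.85 m from the base axis. Payload 8.1 kg.
Tool frame: the origin (TCP) lies at the very end of the fingers, on their centre line; the grasp point (between the pads) lies 19 mm behind it (robot.pinch_z is the distance from the TCP to the grasp point, in m); x points along the fingers, z is the direction in which the jaws open and shut, and the axes are right-handed (so a half turn about x gives the same grasp; the last joint's range is limited). The gripper opens to 93 mm and grips with 3 to 60 N. Pads are 15 mm wide; open, the fingers measure 128 mm over their backs; the gripper's body (75 mm by 188 mm) begins 65 mm behind the grasp point.
Start: joints at [-1.351, 0.13, 1.488, -0, 1.523, -0.085], TCP at [0.18, -0.572, 0.219] pointing down, gripper open.
Joint ranges: [-2.96, 2.96], [-0.89, 2.26], [0.02, 2.5], [-1.34, 4.48], [0, 2.73], [-2.66, 2.66]. Speed limits (rad/s): [2.39, 2.39, 2.79, 3.14, 3.14, 3.14].

## Interface

Orientations are given as a rotation vector (axis times angle).
In Python, from plant import robot, optics, ticket gives the robot as it stands.
- The arm moves only by the tool jog_arm, never from a script. Its argument "targets" is a list of rows, each a list of 7 numbers: the shift along the tool's x, y, z in cm, then the turn, a rotation vector about the tool's x, y, z in degrees, then the closure, from 0 (fully open) to 1 (shut). In form: [[dx, dy, dz, ax, ay, az, grip], ...]. A call has 1 to 5 rows; each row is the pose to reach, as a shift and turn from the pose measured when the call began, along the tool's axes at that moment; what a row does not reach only later rows make up. A row lasts 1/8 s, in which the tool goes at most 62.5 mm and 10.7 degrees, less where a joint would pass 70% of its speed; a pose out of reach is approached as far as the arm can. A call with a gripper value outside its range is refused whole. The fingers move at their own pace and stop on an object; "squeeze" is the grip in N (left out, the last holds). Time passes only in rows, so rows that repeat a pose let the fingers close. It gives the time, the measured TCP pose, the force and the opening at its end, in the units of the state.
- robot.read_state(): the state, without advancing time (a new reading comes with each control period).
- optics.read_camera(name): name is "scene" or "top" or "wrist"; returns a dict with "frame" (480x640x3 uint8, red, green, blue), "vertical_fov" (degrees; the focal length in pixels is half the picture's height over the tangent of half this angle, whatever the lens; pixels are square), "cx", "cy" (the principal point, pixels), "R" (3x3) and "t" (3): a world point X has camera coordinates R X + t. Camera axes: x right, y down, z forward; pixel columns grow to the right and rows downward; lengths in m; the calibration is good to about 2 mm. A picture is of the moment at which its call begins. There is no depth.
- ticket.close_job(): hands the job in, once; it reports no verdict.
The state is a dict: "t": time; "q": joint angles; "dq": joint speeds; "joint_torque": joint torques, N m; "tool_pos": TCP position; "orientation": TCP orientation; "force": force on the tool from outside, world axes, zero at the start; "wrist_torque": the same for the moment, N m; "opening": finger opening in m.
Only numpy, scipy, OpenCV 4.12 (cv2) and the standard library are available. Lean on these libraries where they do the work, as an engineer would, in place of code of your own. Each camera call takes 0.05 s, during which the arm holds its last target.

## Task

Get the incubator running, working with the fingertips and a light touch: gently press the yellow-capped tube, which stands proud, fully home in the metal block; then push the sliding cover by its upright grip all the way forward over the block; then press the blue preset key and after it the green start key. Do not press the red stop key, do not press the other two keys before the cover is shut, never pull the tube up, and leave the cup, the dropper bottle and the test cassette beside the incubator where they stand. Finish clear of everything, with the keys let go.

Things in the scene. Friction and masses are not known exactly. Their poses are not given: they have to be found in the camera images.
- incubator: White dry-block incubator, fixed, 280 (x) x 165 (y) x 76 mm; origin under its middle on the bench; -x is its front (toward the robot), +y its left, z up. Positions below are in this frame, mm. Front part, x -139 to -72: dark control panel, top z 55, display at the left. Behind it a well with the block, then the rear deck where the cover parks; walls and deck top at z 76.
- block_top (a point): Middle of the aluminium block's top (x -30, y 0, z 60), in a well x -62 to 4, y -58 to 58. Eight holes: rows at x -43 and -17, y -39, -13, 13, 39. Five hold 2 ml tubes: four violet caps, fully home and fixed, cap tops at z 76, and one yellow cap standing proud.
- tube_proud_top (a point): Centre of the top of the yellow cap (cap 13 mm diameter, 11 mm tall) of the tube that stands proud, in any of the five occupied holes. It starts 8 to 11 mm above the violet caps (z 84 to 87); fully home its top is level with them at z 76 and it goes no deeper. Standing proud it is in the way of the cover.
- tube_proud (a joint): How far the yellow-capped tube has been pressed down, m: starts between 0 and 0.003, 0.011 is fully home (hard stop). It slides stiffly straight down with about 4 N and stays where it is left; negative values mean that it was pulled up.
- cover_grip (a point): Centre of the top of the cover's grip: white upright lip, 8 mm thick (x), 76 wide (y), 28 tall, on the cover's top face (z 88); its top is at z 116. The cover: dark frame with smoked window, 92 (x) x 140 (y) x 9 mm; its front edge is 12 mm before the grip's middle. Parked open the grip is at x 32 (at the start up to 8 mm farther forward), shut at x -54.
- cover (a joint): How far the cover has slid forward (toward the panel, the incubator's -x), m: starts between 0 and 0.008, 0.086 is fully shut (hard stop). Friction about 2 N; it stays where it is left and cannot be lifted.
- key_blue_top (a point): Centre of the top of the blue preset key, 17 x 18 mm, z 64 when up, 9 mm above the panel. Keys lie 34 mm apart.
- key_blue (a joint): Travel of the blue key, m: 0 up, 0.005 fully down (hard stop); a spring pushes it back up; 0.5 N starts it, 4 N holds it down. It counts as pressed beyond 0.003.
- key_green_top (a point): Centre of the top of the green start key, same size, height, travel and spring.
- key_green (a joint): Travel of the green key, m, as for the blue one.
- key_red_top (a point): Centre of the top of the red stop key, same size, height, travel and spring; not to be pressed.
- key_red (a joint): Travel of the red key, m, as for the blue one.
- specimen_cup: Bystander: specimen cup with a yellow lid, 52 mm across, 62 mm tall, loose, left of the incubator; origin under its middle.
- dropper_bottle: Bystander: small dropper bottle with a grey top, 25 mm across, 71 mm tall, loose, left of the incubator; origin under its middle.
- test_cassette: Bystander: flat white test cassette, 50 x 78 x 5 mm, loose, right of the incubator; origin under its middle.

How it is judged:
On the way, in this order (a step that is already met when the one before it is completed fails the run):
1. the yellow-capped tube is pressed home (within 2 mm) with the cover still open (value of joint tube_proud above 0.009 m and value of joint cover below 0.03 m), for 0.1 s.
2. the cover is slid fully shut (within 4 mm) (value of joint cover above 0.082 m), for 0.1 s.
3. the blue preset key is pressed (beyond 3 mm) and the green one is not (value of joint key_blue above 0.003 m and value of joint key_green below 0.001 m), for 0.02 s.
4. the green start key is pressed (beyond 3 mm) and the blue one is let go (value of joint key_green above 0.003 m and value of joint key_blue below 0.001 m), for 0.02 s.
At the end, for the whole second after the job is handed in: The yellow-capped tube is home within 2 mm, the cover shut within 4 mm, all three keys are up again (within 1 mm), and the three bystanders are at rest within 15 mm of where they stood (value of joint tube_proud above 0.009 m and value of joint cover above 0.082 m and value of joint each of key_blue, key_green, key_red below 0.001 m and linear speed of each of specimen_cup, dropper_bottle, test_cassette below 0.02 m/s and distance of each of specimen_cup, dropper_bottle, test_cassette from where it was at the start of the episode below 0.015 m); the robot touches nothing.
It fails at once if the red stop key is pressed (beyond 2 mm) (value of joint key_red above 0.002 m).
It fails at once if the blue or green key is pressed (beyond 3 mm) before the cover is shut (value of joint cover below 0.08 m and value of joint any of key_blue, key_green above 0.003 m).
It fails at once if the tube is pulled up (by more than 4 mm) (value of joint tube_proud below -0.004 m).
It fails at once if the tube, the incubator, its cover or its keys are pushed harder than 30 N (contact force between the arm and tube_proud above 30 N or contact force between the arm and incubator above 30 N).
It fails at once if a bystander is shifted by more than 15 mm or lifted (distance of any of specimen_cup, dropper_bottle, test_cassette from where it was at the start of the episode above 0.015 m).
It also fails if it takes over 48 s, if anything falls off the work surface, if the arm or the gripper's body presses on something with over 40 N, if the wrist force passes 120 N, or if a joint passes its speed limit or range.

## Working session

There is one attempt and no reset: what is moved stays moved. The work goes in short steps, Python scripts to look and compute and a tool call to move; the robot and the scene stay as the last step left them, time stands still between calls to the robot, and variables do not carry over. Pictures are saved under pics/ and viewed, and the job is handed in when it is done.

Besides the shell and the picture viewer there is one more tool, called after "Request:" as name(argument=value, ...), one argument or row to a line, values as JSON. jog_arm: Moves the arm, as the interface text tells. Its arguments: {"type":"object","properties":{"targets":{"type":"array"},"squeeze":{"type":"number"}},"required":["targets"]}

```bash
ls; mkdir -p pics; python3 - <<'E'
from plant import robot, optics
import cv2
s=robot.read_state()
for k,v in s.items(): print(k,v)
for n in ("scene","top","wrist"):
    c=optics.read_camera(n); cv2.imwrite(f"pics/{n}0.png",c["frame"][:,:,::-1])
    print(n,c["vertical_fov"],c["cx"],c["cy"],c["R"],c["t"], [k for k in c])
E
```

```text
pics
t 0.0
q [-1.35141651e+00  1.31149403e-01  1.48925108e+00  7.62851917e-06
  1.52300392e+00 -8.54049450e-02]
dq [ 1.31701300e-05  7.55145773e-04  5.11262125e-04  1.95507076e-04
 -1.75730550e-03  2.09084283e-04]
joint_torque [-2.75764805e-04 -5.59845829e+01 -4.91757846e+01  7.67926709e-02
  3.55977821e-02 -1.77231482e-04]
tool_pos [ 0.17995175 -0.57179216  0.21760996]
orientation [ 0.98299873  1.33950281 -0.9810097 ]
force [ 0.71184381 -0.17022196 -0.13976209]
wrist_torque [-0.03079331 -0.01058495 -0.06459794]
opening 0.09289924120410029
scene 48.95259450521049 328.32590318952 240.39632230325947 [[-0.83469591 -0.55070537  0.00251589]
 [-0.38101115  0.57418226 -0.72466905]
 [ 0.39763456 -0.60583688 -0.68909247]] [0.50957927 0.2106047  0.74483655] ['frame', 'vertical_fov', 'cx', 'cy', 'R', 't']
top 45.31324000110604 320.9744732377378 245.46418188242578 [[-0.01960078 -0.99959393  0.02068279]
 [-0.99085428  0.01665878 -0.13390397]
 [ 0.13350505 -0.02311826 -0.99077846]] [0.08658302 0.56236813 0.96675973] ['frame', 'vertical_fov', 'cx', 'cy', 'R', 't']
wrist 61.0196617639543 330.88364890952795 237.84941715899257 [[ 0.29957204 -0.95407285 -0.00125781]
 [-0.92242771 -0.28997192  0.25503608]
 [-0.24368773 -0.07524144 -0.96693072]] [-0.59909569 -0.02929939  0.38907108] ['frame', 'vertical_fov', 'cx', 'cy', 'R', 't']
```

View pics/scene0.png

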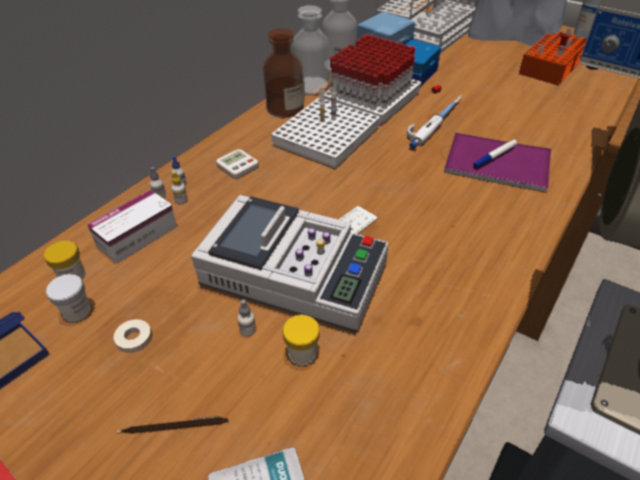

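View pics/top0.png

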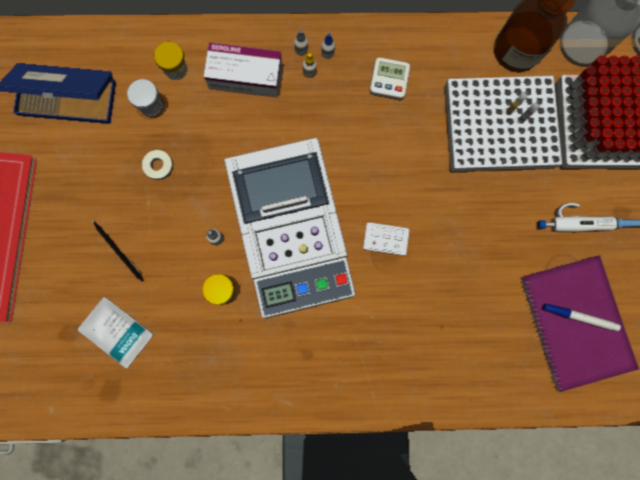

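View pics/wrist0.png

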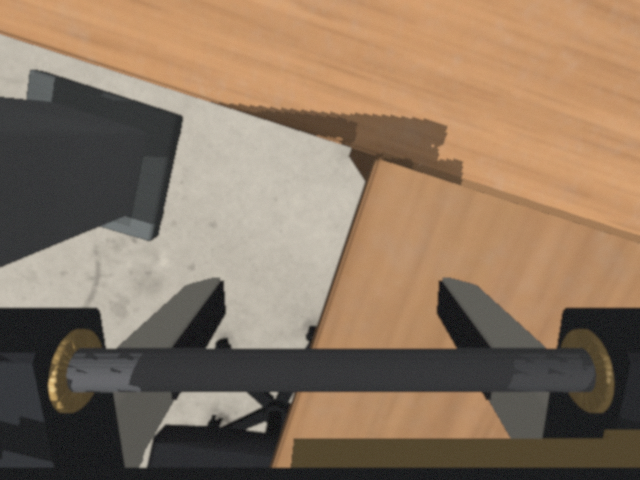

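The scene and top pictures show the incubator near top pixel (290,228), front toward the robot. The yellow cap is near top (303,249), with the blue, green and red keys at (303,288), (322,284) and (341,280). The cup is at (218,290), the bottle at (214,237) and the cassette at (386,239). Next I'll segment these and fit the incubator pose.

```bash
cat > h.py <<'E'
import numpy as np, cv2
from plant import robot, optics
from scipy.optimize import least_squares
def K(c):
    f=240/np.tan(np.radians(c["vertical_fov"])/2); return f
def proj(c,X):
    X=np.atleast_2d(X); p=X@np.array(c["R"]).T+np.array(c["t"]); f=K(c)
    return np.c_[c["cx"]+f*p[:,0]/p[:,2], c["cy"]+f*p[:,1]/p[:,2]]
def ray(c,uv,z):
    R=np.array(c["R"]);o=-R.T@np.array(c["t"]);d=R.T@np.array([(uv[0]-c["cx"])/K(c),(uv[1]-c["cy"])/K(c),1])
    return o+d*(z-o[2])/d[2]
def blobs(c,h0,h1,smin,vmin,roi,amin=6):
    hsv=cv2.cvtColor(c["frame"],cv2.COLOR_RGB2HSV)
    m=cv2.inRange(hsv,(h0,smin,vmin),(h1,255,255)); k=np.zeros_like(m);x0,x1,y0,y1=roi;k[y0:y1,x0:x1]=m[y0:y1,x0:x1]
    n,_,st,ce=cv2.connectedComponentsWithStats(k)
    return [(st[i,4],ce[i].round(1).tolist()) for i in range(1,n) if st[i,4]>=amin]
E
python3 - <<'E'
from h import *
rois={"top":(225,360,140,315),"scene":(190,390,190,330)}
for n in rois:
    c=optics.read_camera(n)
    x0,x1,y0,y1=rois[n]
    im=cv2.resize(c["frame"][y0:y1,x0:x1],None,fx=4 if n=="scene" else 3.4,fy=4 if n=="scene" else 3.4,interpolation=cv2.INTER_CUBIC)
    cv2.imwrite(f"pics/{n}_z.png",im[:,:,::-1])
    for nm,a in dict(blue=(105,120,150,100),green=(50,80,150,80),red=(0,5,170,120),red2=(174,180,170,120),yellow=(18,32,90,100),violet=(122,150,40,60)).items():
        print(n,nm,blobs(c,*a,rois[n]))
E
```

```text
top blue [(np.int32(90), [301.9, 288.3])]
top green [(np.int32(80), [321.5, 283.4])]
top red [(np.int32(84), [341.1, 278.6])]
top red2 []
top yellow [(np.int32(36), [302.8, 248.4]), (np.int32(170), [228.0, 288.2])]
top violet [(np.int32(39), [314.3, 230.5]), (np.int32(36), [284.4, 237.6]), (np.int32(35), [318.0, 245.3]), (np.int32(37), [272.8, 256.0])]
scene blue [(np.int32(99), [354.3, 267.7])]
scene green [(np.int32(67), [361.0, 253.5])]
scene red [(np.int32(70), [367.5, 240.2])]
scene red2 []
scene yellow [(np.int32(43), [320.5, 243.9]), (np.int32(466), [300.9, 322.8])]
scene violet [(np.int32(40), [311.4, 233.4]), (np.int32(33), [326.2, 236.4]), (np.int32(40), [299.2, 253.9]), (np.int32(44), [307.8, 269.7])]
```

View pics/top_z.png

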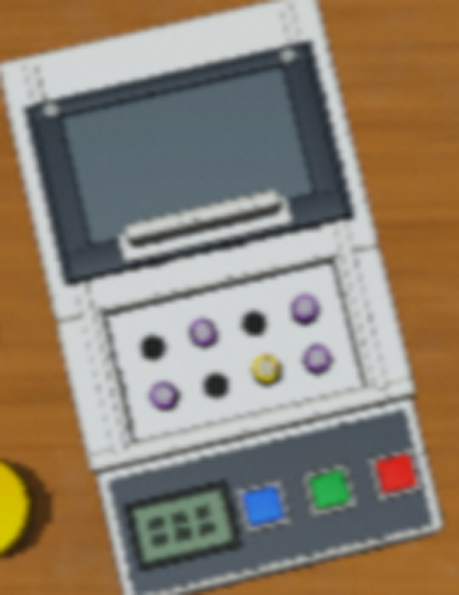

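View pics/scene_z.png

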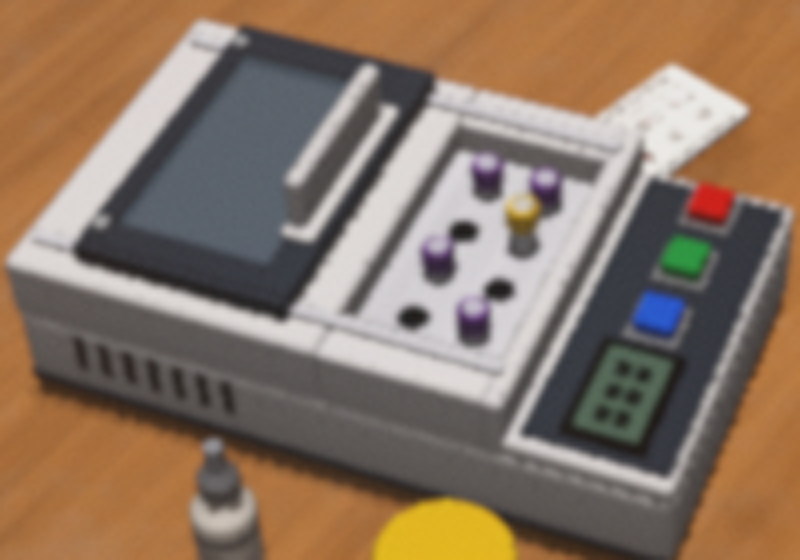

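The yellow cap sits in the front row: hole (-43,-13). The violet caps are at (-17,13), (-17,-39), (-43,39) and (-43,-39). Now the joint pose fit.

```bash
cat > fit.py <<'E'
from h import *
T=optics.read_camera("top");S=optics.read_camera("scene")
def W(p,P):
    P=np.array(P,float)/1000; c,s=np.cos(p[2]),np.sin(p[2])
    return np.c_[p[0]+c*P[:,0]-s*P[:,1], p[1]+s*P[:,0]+c*P[:,1], P[:,2]]
V=[(-17,-39,73),(-17,13,73),(-43,-39,73),(-43,39,73)]
vt=[(314.3,230.5),(284.4,237.6),(318,245.3),(272.8,256)]
vs=[(311.4,233.4),(299.2,253.9),(326.2,236.4),(307.8,269.7)]
kt=[(301.9,288.3),(321.5,283.4),(341.1,278.6)]; ks=[(354.3,267.7),(361,253.5),(367.5,240.2)]
def res(p,cams):
    # p: x,y,yaw, keyx,keyyblue, yellow z
    kp=[(p[3]*1000,p[4]*1000-34*i,63) for i in range(3)]
    A=np.r_[W(p,V),W(p,kp),W(p,[(-43,-13,p[5]*1000-3)])]
    r=[]
    if "t" in cams:r.append(proj(T,A)-np.r_[vt,kt,[(302.8,248.4)]])
    if "s" in cams:r.append(proj(S,A)-np.r_[vs,ks,[(320.5,243.9)]])
    return np.r_[tuple(r)].ravel()
for cams in ("t","s","ts"):
    o=least_squares(res,[0.55,0,-0.2,-.1,0,.085],args=(cams,)); print(cams,o.x.round(4),np.abs(o.fun).max().round(2),o.cost.round(2))
p=o.x; print(o.fun.reshape(-1,2).round(2).tolist())
print("yellow",W(p,[(-43,-13,85)])); print("keys",W(p,[(p[3]*1e3,p[4]*1e3-34*i,64) for i in range(3)]))
print("grip open",W(p,[(32,0,116),(26,0,116)]),"shut",W(p,[(-54,0,116)]))
for n,c in (("t",T),("s",S)):
    im=c["frame"].copy()
    hl=W(p,[(-140,82,55),(-140,-82,55),(140,-82,76),(140,82,76),(32,38,116),(32,-38,116),(32,38,88),(32,-38,88),(24,38,116),(24,-38,116)])
    im=cv2.resize(im,None,fx=3,fy=3,interpolation=cv2.INTER_CUBIC)
    for i,q in enumerate(proj(c,hl)): cv2.circle(im,tuple(int(v*3+1) for v in q),3,(255,0,0) if i<8 else (0,255,255),1)
    im=im[400:950,640:1090] if n=="t" else im[560:1000,560:1200]
    cv2.imwrite(f"pics/fit_{n}.png",im[:,:,::-1])
E
python3 fit.py
```

```text
t [ 0.5928  0.1296  0.2199 -0.1061  0.0041  0.0823] 0.11 0.03
s [ 0.5917  0.1335  0.2198 -0.1057  0.0013  0.0837] 0.59 0.34
ts [ 0.5927  0.131   0.2208 -0.1062  0.0033  0.0811] 1.59 5.3
[[-0.75, 0.0], [-0.87, 0.07], [-0.79, 0.04], [-0.82, 0.2], [-0.29, -0.08], [-0.26, 0.04], [-0.3, 0.07], [-0.66, 0.16], [0.39, -1.37], [0.29, -1.15], [0.26, -0.54], [0.61, -1.59], [0.14, -0.2], [0.2, -0.29], [0.1, -0.52], [0.17, -0.02]]
yellow [[0.55361155 0.10887021 0.085     ]]
keys [[0.48833509 0.11092648 0.064     ]
 [0.49578291 0.07775224 0.064     ]
 [0.50323073 0.04457801 0.064     ]]
grip open [[0.62394232 0.13798348 0.116     ]
 [0.61808804 0.13666916 0.116     ]] shut [[0.54003101 0.11914489 0.116     ]]
```

View pics/fit_t.png

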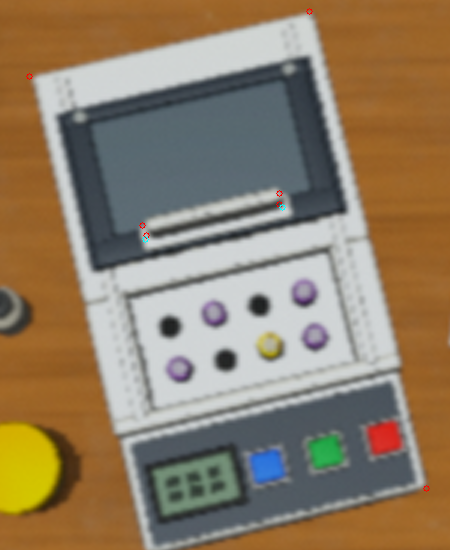

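View pics/fit_s.png

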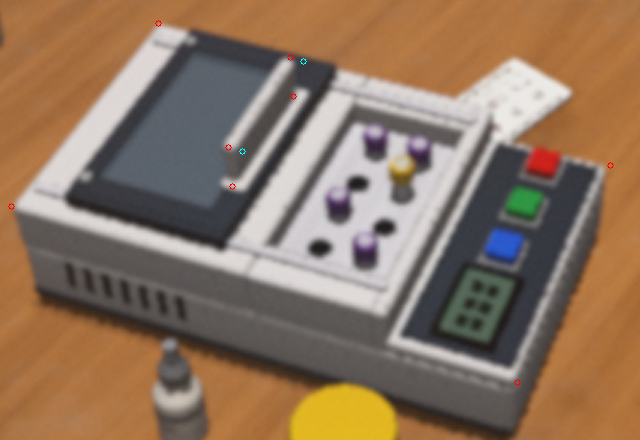

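The fit agrees between the two cameras to about 2–4 mm. I'll refine it with the wrist camera from above. Helper that works out rows:

```bash
cat >> h.py <<'E'
from scipy.spatial.transform import Rotation as Ro
YAW=0.2205; XY=np.array([0.5927,0.131])
def inc(x,y,z,xy=None,yaw=None):
    a=YAW if yaw is None else yaw; xy=XY if xy is None else xy
    return np.array([xy[0]+(np.cos(a)*x-np.sin(a)*y)/1e3, xy[1]+(np.sin(a)*x+np.cos(a)*y)/1e3, z/1e3])
def tool(yaw,sgn=1):
    z=sgn*np.array([-np.sin(yaw),np.cos(yaw),0]); x=np.array([0,0,-1.]); return np.c_[x,np.cross(z,x),z]
def plan(pos,yaw=None,sgn=1):
    yaw=YAW if yaw is None else yaw
    s=robot.read_state(); R0=Ro.from_rotvec(s["orientation"]).as_matrix()
    d=R0.T@(np.array(pos)-s["tool_pos"])*100
    r=Ro.from_matrix(R0.T@tool(yaw,sgn)).as_rotvec(degrees=True)
    print("t",round(s["t"],2),"pos",s["tool_pos"].round(4),"F",s["force"].round(2),"| shift cm",d.round(2),"turn",r.round(1))
E
python3 - <<'E'
from h import *
s=robot.read_state();print(Ro.from_rotvec(s["orientation"]).as_matrix().round(3))
g=inc(-43,-13,210); print(g)
plan(g,sgn=1);plan(g,sgn=-1)
E
```

```text
[[-0.     0.954  0.3  ]
 [ 0.     0.3   -0.954]
 [-1.     0.    -0.   ]]
[0.55358443 0.1089099  0.21      ]
t 0.35 pos [ 0.1801 -0.5722  0.2184] F [-0.43  0.75  0.78] | shift cm [  0.86  56.07 -53.76] turn [-175.2    0.    -0. ]
t 0.35 pos [ 0.1801 -0.5722  0.2184] F [-0.43  0.75  0.78] | shift cm [  0.86  56.07 -53.76] turn [ 4.8 -0.  -0. ]
```

Request:
jog_arm(
  targets=[
    [0,4.3,-4.1,1,0,0,1],
    [0,8.6,-8.2,2,0,0,1],
    [0,12.9,-12.4,3,0,0,1],
    [0,17.2,-16.5,4,0,0,1],
    [0,21.5,-20.6,4.8,0,0,1],
  ],
  squeeze=10,
)

```text
t: 0.98
tool_pos: [0.3239, -0.3095, 0.2187]
orientation: [1.046, 1.305, -1.045]
force: [1.1, -0.3, -0.3]
opening: 0.0476
```

```bash
python3 - <<'E'
from h import *
plan(inc(-60,-13,230),sgn=-1)
E
```

```text
t 0.97 pos [ 0.3239 -0.3095  0.2187] F [ 1.15 -0.33 -0.28] | shift cm [ -1.13  29.85 -35.82] turn [-0.  0. -0.]
```

Request:
jog_arm(
  targets=[
    [-0.3,3.7,-4.5,0,0,0,1],
    [-0.5,7.4,-9,0,0,0,1],
    [-0.8,11.2,-13.4,0,0,0,1],
    [-1,15,-17.9,0,0,0,1],
    [-1.1,18.7,-22.4,0,0,0,1],
  ],
)

```text
t: 1.6
tool_pos: [0.4583, -0.0483, 0.2302]
orientation: [1.046, 1.304, -1.045]
force: [1.6, -1.3, -0.5]
opening: 0.0007
```

```bash
python3 - <<'E'
from h import *
plan(inc(-60,-13,230),sgn=-1)
E
```

```text
t 1.6 pos [ 0.4583 -0.0483  0.2302] F [ 1.57 -1.34 -0.49] | shift cm [  0.03  11.03 -13.26] turn [-0.   0.  -0.1]
```

Request:
jog_arm(
  targets=[
    [0,3.7,-4.4,0,0,0,1],
    [0,7.4,-8.8,0,0,0,1],
    [0,11,-13.3,0,0,0,1],
    [0,11,-13.3,0,0,0,1],
  ],
)

```text
t: 2.1
tool_pos: [0.5371, 0.109, 0.2296]
orientation: [1.043, 1.307, -1.041]
force: [0.7, -1.2, -0.9]
opening: 0.0007
```

```bash
python3 - <<'E'
from h import *
plan(inc(-43,-13,230),sgn=-1)
c=optics.read_camera("wrist"); cv2.imwrite("pics/w1.png",c["frame"][:,:,::-1])
c=optics.read_camera("top"); cv2.imwrite("pics/t1.png",c["frame"][:,:,::-1])
E
```

```text
t 2.1 pos [0.5371 0.109  0.2296] F [ 0.7  -1.22 -0.91] | shift cm [-0.04  1.61  0.38] turn [ 0.2 -0.  -0. ]
```

View pics/w1.png

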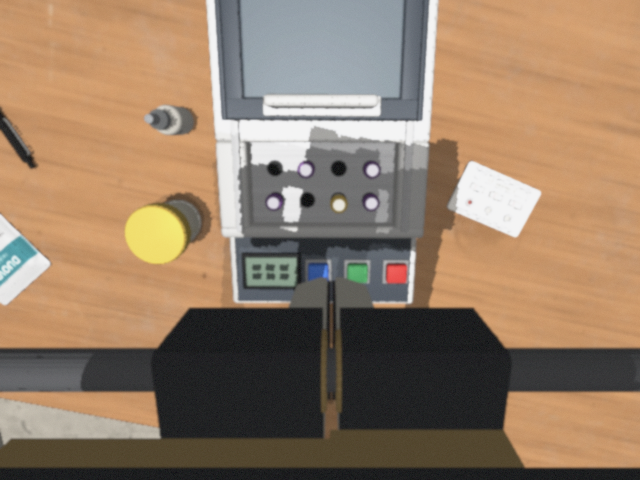

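The wrist picture looks down on the block. Violet cap tops are near (305,169), (372,169), (274,202) and (371,202), and the yellow one is at (339,204). The keys are on row 272 at columns 318, 357 and 396, with the grip at row 101. Zooming in for a finer fit.

```bash
python3 - <<'E'
from h import *
im=cv2.imread("pics/w1.png")[80:310,210:445]
im=cv2.resize(im,None,fx=2.6*1.3,fy=2.6*1.0*1.3*0.77*1.0,interpolation=cv2.INTER_CUBIC) if 0 else cv2.resize(im,None,fx=2.6,fy=2.6,interpolation=cv2.INTER_CUBIC)
cv2.imwrite("pics/w1z.png",im)
c=optics.read_camera("wrist")
roi=(230,420,140,285)
for nm,a in dict(blue=(100,125,120,60),green=(50,80,120,50),red=(0,6,150,100),red2=(174,180,150,100),yellow=(15,32,60,60),violet=(122,160,30,60)).items():
    print(nm,blobs(c,*a,roi))
p0=np.array(robot.read_state()["tool_pos"]); print(proj(c,[p0]))
C=[inc(x,y,76) for x,y in((-17,13),(-17,-39),(-43,39),(-43,-39))]; print(proj(c,C).round(1)); print(proj(c,[inc(-43,-13,85)]+[inc(-106.2,3.3-34*i,64) for i in range(3)]).round(1))
E
```

```text
blue [(np.int32(313), [313.6, 269.9])]
green [(np.int32(212), [354.5, 270.9])]
red [(np.int32(328), [392.6, 271.4])]
red2 []
yellow [(np.int32(142), [334.4, 199.8]), (np.int32(10), [416.3, 269.9])]
violet [(np.int32(131), [301.4, 166.9]), (np.int32(121), [366.6, 166.4]), (np.int32(126), [270.9, 198.5]), (np.int32(122), [365.7, 198.4])]
[[332.93151735 298.21460047]]
[[298.2 166.6]
 [365.3 166.7]
 [266.  199.9]
 [364.6 199.9]]
[[331.8 201.8]
 [312.6 270.5]
 [352.2 270.5]
 [391.8 270.5]]
```

View pics/w1z.png

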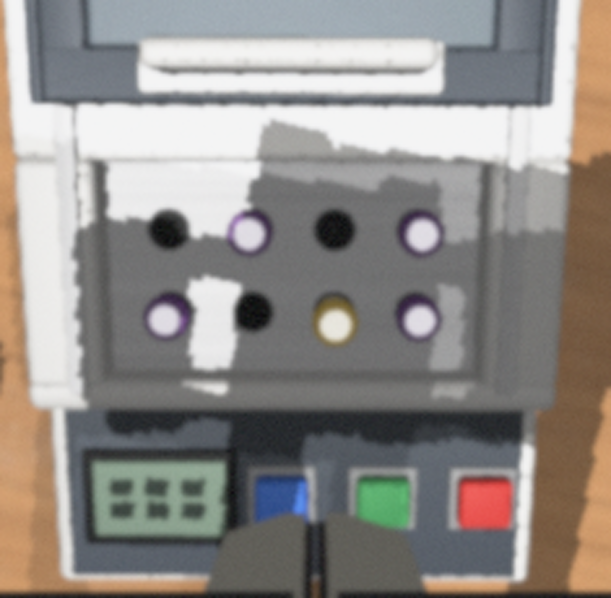

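```bash
python3 - <<'E'
from h import *
c=optics.read_camera("wrist"); T=optics.read_camera("top")
roi=(230,420,140,285)
v=[b[1] for b in blobs(c,122,160,30,60,roi)]; g=blobs(c,50,80,120,50,roi)[0][1]; r=blobs(c,0,6,150,100,roi)[0][1]; yl=blobs(c,15,32,60,60,roi)[0][1]
print(v,g,r,yl)
f=c["frame"].copy();g8=cv2.cvtColor(f,cv2.COLOR_RGB2HSV)
# white disc refinement: bright pixels within 7 px of blob centre
def disc(uv):
    x,y=map(int,np.round(uv)); w=f[y-9:y+10,x-9:x+10].astype(float).sum(2)
    m=(w>520).astype(np.uint8)
    n,l,st,ce=cv2.connectedComponentsWithStats(m); ok=[(np.hypot(*(ce[i]-9)),i) for i in range(1,n) if 20<st[i,4]<140]
    if not ok: return None
    i=min(ok)[1]; return (ce[i]+[x-9,y-9]).round(1), st[i,4]
for q in v+[yl]: print(disc(q))
V=[(-17,-39,73),(-17,13,73),(-43,-39,73),(-43,39,73)]
order=[min(range(len(v)),key=lambda i:np.hypot(*(np.array(v[i])-proj(c,[inc(*P)])[0]))) for P in V]
vo=[v[i] for i in order]
def res(p):
    A=[inc(*P,xy=p[:2],yaw=p[2]) for P in V]+[inc(p[3]*1e3,p[4]*1e3-34*i,63,xy=p[:2],yaw=p[2]) for i in (1,2)]
    return (proj(c,A)-np.r_[vo,[g,r]]).ravel()
o=least_squares(res,[.5927,.131,.22,-.106,.003]);print(o.x.round(4),o.fun.round(1))
h=proj(c,[inc(-43,-13,z,xy=o.x[:2],yaw=o.x[2]) for z in (76,80,84,87)]);print(h.round(1))
plan(inc(-43,-13,230,xy=o.x[:2],yaw=o.x[2]),sgn=-1)
E
```

```text
[[300.2, 167.0], [365.7, 166.2], [269.5, 198.9], [365.2, 198.4]] [353.8, 270.8] [391.9, 270.6] [333.4, 199.9]
(array([299.7, 167.6]), np.int32(107))
(array([366.9, 167.8]), np.int32(98))
(array([267.8, 200.9]), np.int32(93))
(array([366.1, 201. ]), np.int32(93))
(array([333.5, 202.5]), np.int32(112))
[ 0.593   0.1292  0.2269 -0.1072  0.0042] [ 0.7 -0.3 -0.2 -0.6  0.7  0.4 -1.2  0.6 -0.7  0.1  0.7 -0. ]
[[333.4 199.7]
 [333.4 200.5]
 [333.5 201.4]
 [333.5 202. ]]
t 2.35 pos [0.5364 0.1044 0.2305] F [-0.43 -0.47  0.58] | shift cm [0.05 1.77 0.14] turn [-0.1  0.1 -0.1]
```

```bash
sed -i 's/XY=np.array.*/XY=np.array([0.5922,0.1296])/' h.py; python3 - <<'E'
from h import *
plan(inc(-43,-13,95),sgn=-1)
E
```

```text
t 2.35 pos [0.5364 0.1044 0.2305] F [-0.43 -0.47  0.58] | shift cm [13.55  1.67  0.04] turn [-0.1  0.1 -0.1]
```

Request:
jog_arm(
  targets=[
    [3,1.7,0,0,0,0,1],
    [7,1.7,0,0,0,0,1],
    [11,1.7,0,0,0,0,1],
    [13,1.7,0,0,0,0,1],
    [13,1.7,0,0,0,0,1],
  ],
)

```text
t: 2.98
tool_pos: [0.5522, 0.1071, 0.0995]
orientation: [1.046, 1.304, -1.048]
force: [0.4, -0.6, 0.3]
opening: 0.0005
```

```bash
python3 - <<'E'
from h import *
plan(inc(-43,-13,76),sgn=-1)
c=optics.read_camera("wrist"); cv2.imwrite("pics/w2.png",c["frame"][:,:,::-1])
c=optics.read_camera("scene"); cv2.imwrite("pics/s2.png",cv2.resize(c["frame"][170:330,190:400],None,fx=3.5,fy=3.5)[:,:,::-1])
plan(inc(-43,-13,76),sgn=-1)
E
```

```text
t 2.98 pos [0.5522 0.1071 0.0995] F [ 0.43 -0.59  0.34] | shift cm [ 2.35  0.1  -0.02] turn [-0.2  0.1  0. ]
t 3.08 pos [0.5543 0.1077 0.1023] F [-0.22 -0.11  0.07] | shift cm [ 2.63 -0.13 -0.01] turn [-0.1  0.1 -0.2]
```

View pics/w2.png

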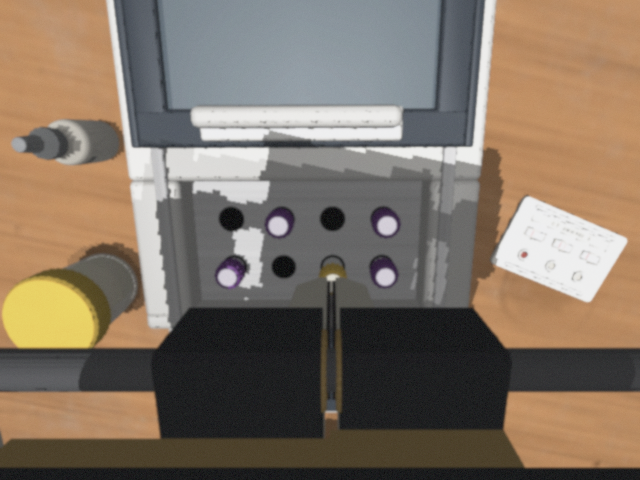

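View pics/s2.png

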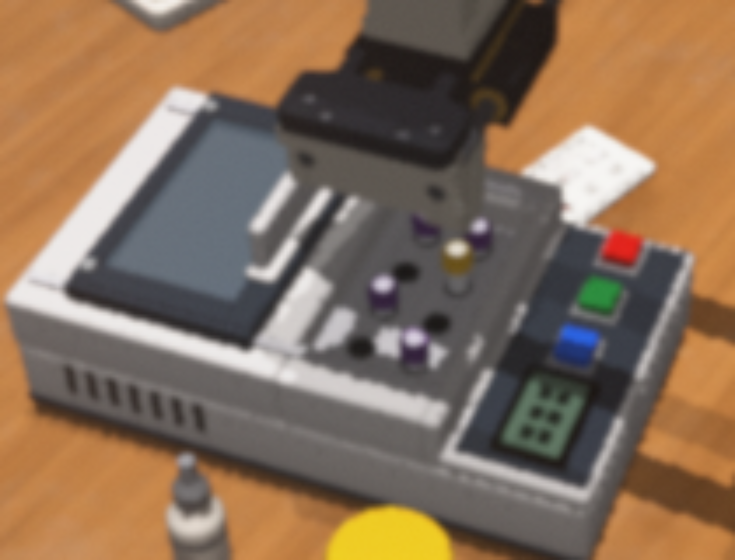

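The tip sits above the yellow cap, column-aligned at 331 in the wrist picture and well clear of the grip. Now to lower slowly with force checks.

Request:
jog_arm(
  targets=[
    [0.7,-0.1,0,0,0,0,1],
    [1.4,-0.1,0,0,0,0,1],
    [1.8,-0.1,0,0,0,0,1],
    [2.0,-0.1,0,0,0,0,1],
    [2.0,-0.1,0,0,0,0,1],
  ],
)

```text
t: 3.7
tool_pos: [0.5533, 0.1075, 0.0822]
orientation: [1.048, 1.301, -1.045]
force: [-0.6, 0.1, 0.1]
opening: 0.0007
```

```bash
python3 - <<'E'
from h import *
plan(inc(-43,-13,76),sgn=-1)
E
```

```text
t 3.7 pos [0.5533 0.1075 0.0822] F [-0.65  0.05  0.14] | shift cm [ 0.62 -0.03 -0.01] turn [-0.1  0.1 -0.2]
```

Request:
jog_arm(
  targets=[
    [0.2,0,0,0,0,0,1],
    [0.4,0,0,0,0,0,1],
    [0.5,0,0,0,0,0,1],
  ],
)

```text
t: 4.08
tool_pos: [0.5534, 0.1075, 0.0771]
orientation: [1.048, 1.301, -1.045]
force: [-2.0, -0.2, 4.6]
opening: 0.0003
```

```bash
python3 - <<'E'
from h import *
plan(inc(-43,-13,76),sgn=-1)
c=optics.read_camera("wrist"); cv2.imwrite("pics/w3.png",c["frame"][:,:,::-1])
c=optics.read_camera("scene"); cv2.imwrite("pics/s3.png",cv2.resize(c["frame"][170:330,190:400],None,fx=3.5,fy=3.5)[:,:,::-1])
plan(inc(-43,-13,76),sgn=-1)
E
```

```text
t 4.08 pos [0.5534 0.1075 0.0771] F [-1.99 -0.17  4.62] | shift cm [ 0.11 -0.03 -0.01] turn [-0.1  0.1 -0.2]
t 4.17 pos [0.5534 0.1075 0.077 ] F [-0.94 -0.05  2.67] | shift cm [ 0.1  -0.03 -0.01] turn [-0.1  0.1 -0.2]
```

View pics/s3.png

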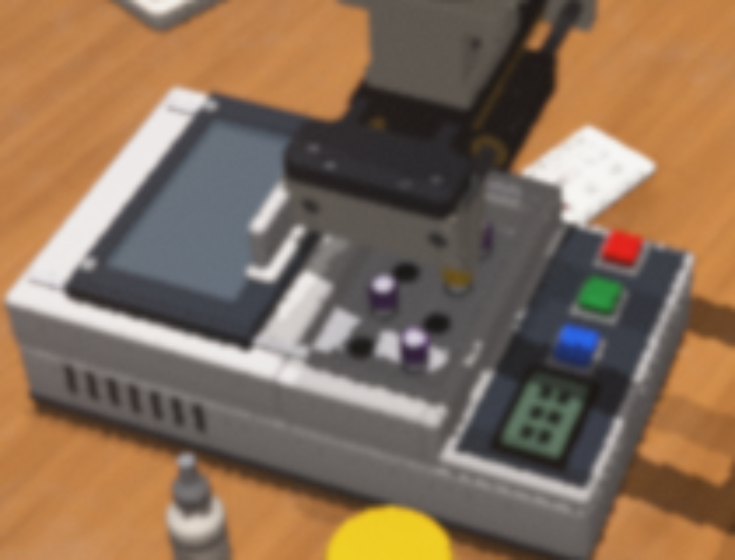

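The cap is moving down under the tip with about 4–5 N. I'll go another 2 mm to find the stop.

Request:
jog_arm(
  targets=[
    [0.1,0,0,0,0,0,1],
    [0.15,0,0,0,0,0,1],
  ],
)

```text
t: 4.42
tool_pos: [0.5534, 0.1075, 0.0762]
orientation: [1.048, 1.301, -1.045]
force: [-4.7, -0.8, 10.2]
opening: 0.0008
```

Stop found: 10 N at z 76.2. Now lift straight up and check.

Request:
jog_arm(
  targets=[
    [-0.5,0,0,0,0,0,1],
    [-2,0,0,0,0,0,1],
    [-5,0,0,0,0,0,1],
    [-8,0,0,0,0,0,1],
    [-8,0,0,0,0,0,1],
  ],
)

```text
t: 5.05
tool_pos: [0.5555, 0.1078, 0.1602]
orientation: [1.051, 1.296, -1.04]
force: [0.0, 0.5, 0.4]
opening: 0.0004
```

```bash
python3 - <<'E'
from h import *
c=optics.read_camera("wrist"); cv2.imwrite("pics/w4.png",c["frame"][:,:,::-1])
c=optics.read_camera("scene"); cv2.imwrite("pics/s4.png",cv2.resize(c["frame"][170:330,190:400],None,fx=3.5,fy=3.5)[:,:,::-1])
for g in (38,32,26): print(proj(optics.read_camera("wrist"),[inc(g-4,0,116),inc(g+4,0,116)]).round(1))
plan(inc(54,0,155),sgn=-1)
E
```

```text
[[303.8 117.6]
 [303.4 100.2]]
[[304.  128.8]
 [303.7 111.6]]
[[304.2 140.7]
 [303.9 123.7]]
t 5.3 pos [0.5522 0.1075 0.1547] F [-0.48  0.94  0.14] | shift cm [-0.02  9.78 -1.31] turn [-0.1  0.1 -0.1]
```

View pics/w4.png

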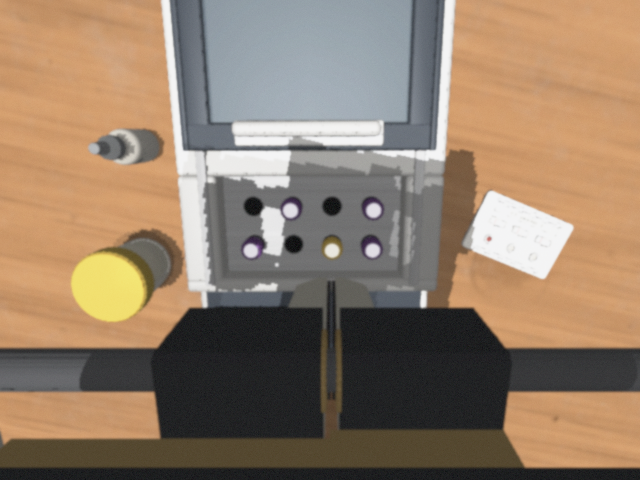

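View pics/s4.png

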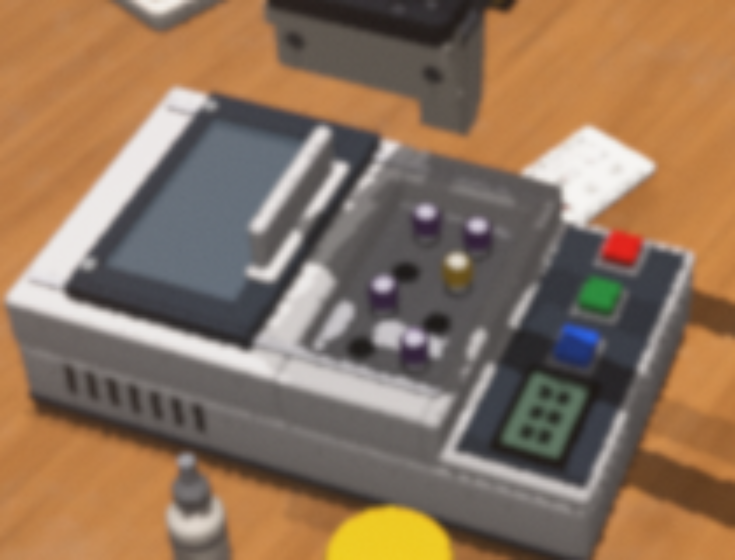

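The yellow cap at wrist pixel (332,248) is now level with the violet ones. The cover is still parked, with the grip at x≈28. Before going behind the grip, I'll check the gripper's shape so its body clears the grip.

```bash
python3 - <<'E'
from h import *
s=robot.read_state();R=Ro.from_rotvec(s["orientation"]).as_matrix()
c=optics.read_camera("wrist");o=-np.array(c["R"]).T@np.array(c["t"]);print("cam in tool mm",(R.T@(o-s["tool_pos"])*1e3).round())
S=optics.read_camera("scene")
im=S["frame"].copy()
pts=[[0,0,0],[-84,0,0],[-84,37,0],[-84,-37,0],[-84,0,94],[-84,0,-94],[-40,7.5,17],[-40,-7.5,17],[-40,7.5,-17],[-40,-7.5,-17]]
P=proj(S,[s["tool_pos"]+R@np.array(p)/1e3 for p in pts])
im=cv2.resize(im[60:300,200:440],None,fx=2.5,fy=2.5,interpolation=cv2.INTER_CUBIC)
for i,q in enumerate(P): cv2.putText(im,str(i),(int((q[0]-200)*2.5),int((q[1]-60)*2.5)),0,.5,(255,0,0),1)
cv2.imwrite("pics/s5.png",im[:,:,::-1])
E
```

```text
cam in tool mm [-165.   71.   -0.]
```

View pics/s5.png

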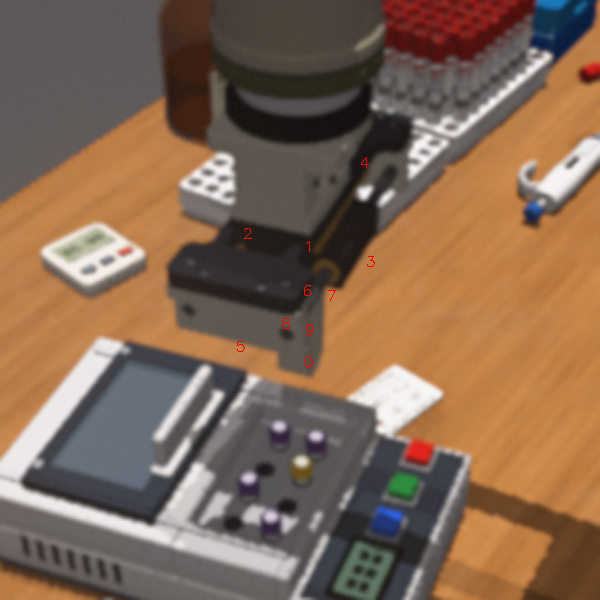

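The body marks match the spec: it begins 84 mm above the tip. It will clear the 116 mm grip both when pushing and when pressing keys. Moving behind the grip now.

Request:
jog_arm(
  targets=[
    [0,3.3,-0.4,0,0,0,1],
    [0,6.6,-0.9,0,0,0,1],
    [0,9.3,-1.3,0,0,0,1],
    [0,9.8,-1.3,0,0,0,1],
    [0,9.8,-1.3,0,0,0,1],
  ],
)

```text
t: 6.02
tool_pos: [0.6446, 0.1412, 0.1542]
orientation: [1.046, 1.303, -1.047]
force: [-1.0, 0.3, -0.9]
opening: 0.0006
```

```bash
python3 - <<'E'
from h import *
c=optics.read_camera("scene"); cv2.imwrite("pics/s6.png",cv2.resize(c["frame"][120:330,150:400],None,fx=2.8,fy=2.8)[:,:,::-1])
plan(inc(54,0,99),sgn=-1)
E
```

```text
t 6.08 pos [0.6444 0.1411 0.1545] F [-0.32 -0.54  0.22] | shift cm [ 5.55  0.06 -0.03] turn [-0.1  0.1 -0. ]
```

View pics/s6.png

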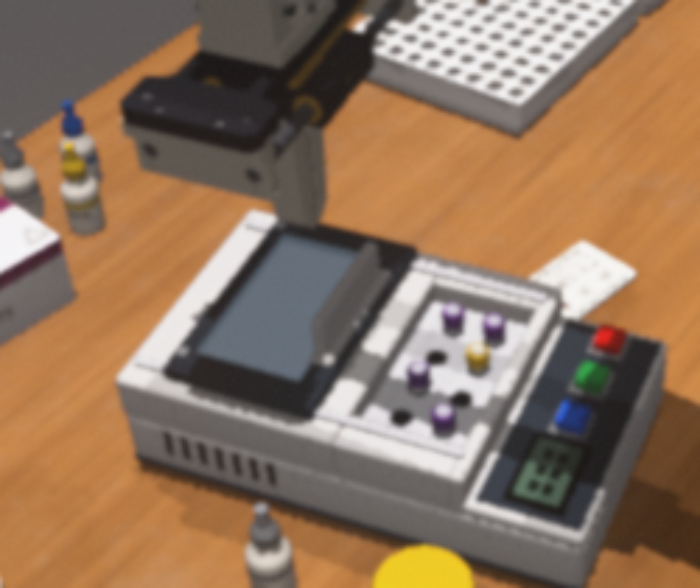

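The fingers are above and behind the grip (grip at about (345,300) in this crop). Lowering to z≈99.

Request:
jog_arm(
  targets=[
    [2,0,0,0,0,0,1],
    [4,0,0,0,0,0,1],
    [5.3,0,0,0,0,0,1],
    [5.5,0,0,0,0,0,1],
    [5.5,0,0,0,0,0,1],
  ],
)

```text
t: 6.7
tool_pos: [0.6445, 0.141, 0.0995]
orientation: [1.047, 1.303, -1.047]
force: [-0.4, 0.2, 0.2]
opening: 0.0002
```

```bash
python3 - <<'E'
from h import *
c=optics.read_camera("scene"); cv2.imwrite("pics/s7.png",cv2.resize(c["frame"][120:330,150:400],None,fx=2.8,fy=2.8)[:,:,::-1])
plan(inc(-42,0,99),sgn=-1)
E
```

```text
t 6.75 pos [0.6449 0.1411 0.1002] F [-0.08  0.39  0.44] | shift cm [ 0.1  -9.59 -0.01] turn [-0.1  0.1 -0.1]
```

View pics/s7.png

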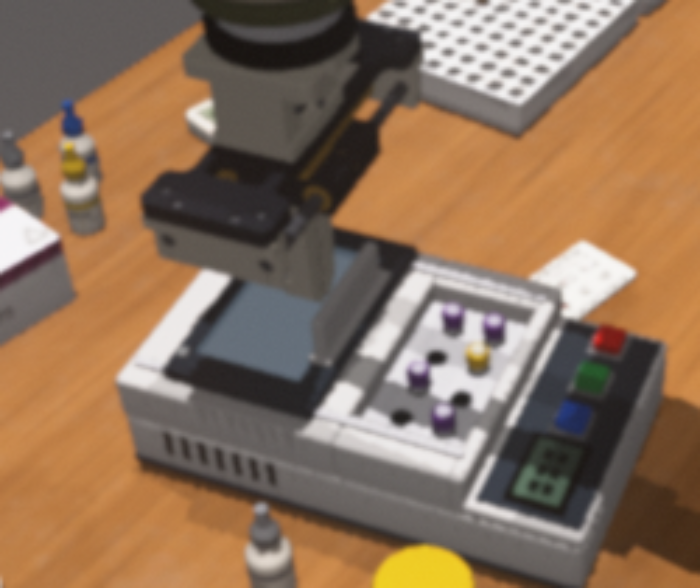

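Behind the grip with no contact. Now pushing slowly.

Request:
jog_arm(
  targets=[
    [0,-0.7,0,0,0,0,1],
    [0,-1.3,0,0,0,0,1],
    [0,-1.9,0,0,0,0,1],
    [0,-2.5,0,0,0,0,1],
    [0,-3.1,0,0,0,0,1],
  ],
)

```text
t: 7.38
tool_pos: [0.6145, 0.1343, 0.1005]
orientation: [1.047, 1.302, -1.046]
force: [2.7, 0.7, 1.9]
opening: 0.0006
```

Request:
jog_arm(
  targets=[
    [0,-0.7,0,0,0,0,1],
    [0,-1.3,0,0,0,0,1],
    [0,-1.9,0,0,0,0,1],
    [0,-2.5,0,0,0,0,1],
    [0,-3.1,0,0,0,0,1],
  ],
)

```text
t: 8.0
tool_pos: [0.5839, 0.1275, 0.1004]
orientation: [1.047, 1.302, -1.046]
force: [1.8, 0.2, 0.7]
opening: 0.0
```

```bash
python3 - <<'E'
from h import *
c=optics.read_camera("scene"); cv2.imwrite("pics/s8.png",cv2.resize(c["frame"][120:330,150:400],None,fx=2.8,fy=2.8)[:,:,::-1])
plan(inc(-42,0,99),sgn=-1)
E
```

```text
t 8.05 pos [0.5832 0.1274 0.1002] F [ 0.46 -0.36  0.63] | shift cm [ 0.12 -3.27 -0.01] turn [-0.1  0.1 -0.1]
```

View pics/s8.png

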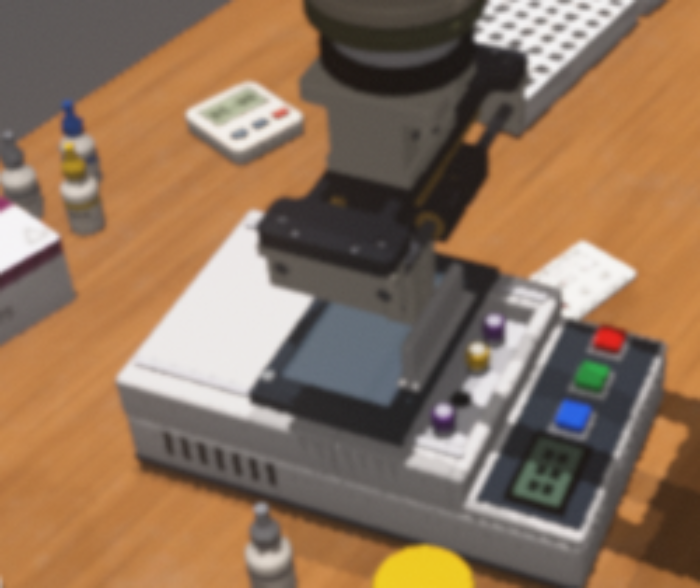

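The cover is sliding with the fingers at about 2 N and has passed the rear tubes. Continuing, slower near the stop.

Request:
jog_arm(
  targets=[
    [0,-0.6,0,0,0,0,1],
    [0,-1.2,0,0,0,0,1],
    [0,-1.8,0,0,0,0,1],
    [0,-2.3,0,0,0,0,1],
    [0,-2.7,0,0,0,0,1],
  ],
)

```text
t: 8.68
tool_pos: [0.5565, 0.1214, 0.1002]
orientation: [1.047, 1.303, -1.046]
force: [1.7, -0.1, 0.2]
opening: 0.0004
```

Request:
jog_arm(
  targets=[
    [0,-0.2,0,0,0,0,1],
    [0,-0.4,0,0,0,0,1],
  ],
)

```text
t: 8.93
tool_pos: [0.5525, 0.1206, 0.1002]
orientation: [1.047, 1.303, -1.046]
force: [2.0, -0.2, 1.1]
opening: 0.0004
```

```bash
python3 - <<'E'
from h import *
plan(inc(-42,0,99),sgn=-1)
E
```

```text
t 8.93 pos [0.5525 0.1206 0.1002] F [ 2.01 -0.17  1.13] | shift cm [ 0.12 -0.13 -0.01] turn [-0.1  0.1 -0.1]
```

Request:
jog_arm(
  targets=[
    [0,-0.15,0,0,0,0,1],
    [0,-0.25,0,0,0,0,1],
  ],
)

```text
t: 9.18
tool_pos: [0.552, 0.1204, 0.1003]
orientation: [1.05, 1.299, -1.043]
force: [15.8, 2.3, -9.2]
opening: 0.0008
```

Request:
jog_arm(
  targets=[
    [0,-0.1,0,0,0,0,1],
    [0,-0.2,0,0,0,0,1],
  ],
)

```text
t: 9.43
tool_pos: [0.5521, 0.1204, 0.1004]
orientation: [1.052, 1.296, -1.04]
force: [16.3, 2.7, -9.5]
opening: 0.0002
```

Hard stop: 16 N at TCP x≈-41, which agrees with grip x≈-54. Backing off and lifting.

Request:
jog_arm(
  targets=[
    [0,0.5,0,0,0,0,1],
    [0,1.2,0,0,0,0,1],
    [-2,1.4,0,0,0,0,1],
    [-5,1.4,0,0,0,0,1],
    [-5,1.4,0,0,0,0,1],
  ],
)

```text
t: 10.05
tool_pos: [0.5676, 0.1238, 0.155]
orientation: [1.055, 1.292, -1.035]
force: [0.2, 0.7, -0.0]
opening: 0.0003
```

```bash
python3 - <<'E'
from h import *
c=optics.read_camera("scene"); cv2.imwrite("pics/s9.png",cv2.resize(c["frame"][120:330,150:400],None,fx=2.8,fy=2.8)[:,:,::-1])
c=optics.read_camera("wrist"); cv2.imwrite("pics/w9.png",c["frame"][:,:,::-1])
plan(inc(-105.5,3.3,150),sgn=-1)
E
```

```text
t 10.15 pos [0.5655 0.1235 0.1513] F [-0.18  0.35  0.14] | shift cm [ 0.04 -7.82 -0.32] turn [-0.1  0.1 -0.7]
```

View pics/s9.png

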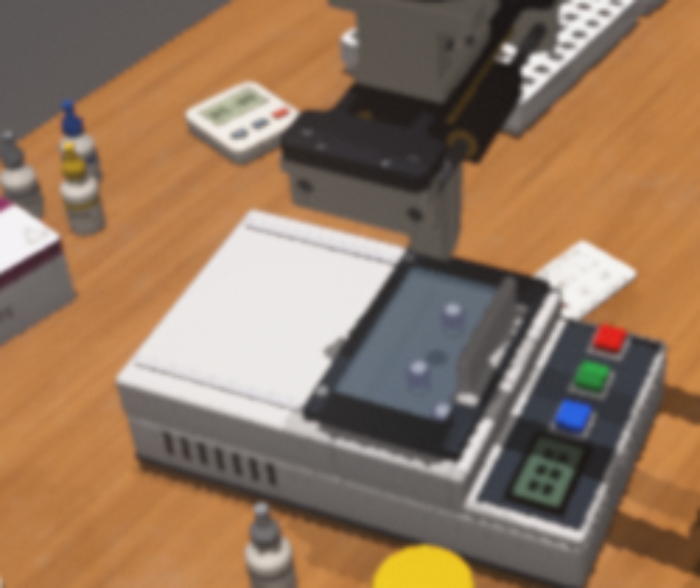

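The cover is shut over the block. On to hovering above the blue key.

Request:
jog_arm(
  targets=[
    [0,-3,-0.1,0,0,-0.7,1],
    [0,-6,-0.2,0,0,-0.7,1],
    [0,-7.6,-0.3,0,0,-0.7,1],
    [0,-7.8,-0.3,0,0,-0.7,1],
    [0,-7.8,-0.3,0,0,-0.7,1],
  ],
)

```text
t: 10.78
tool_pos: [0.4888, 0.1095, 0.1501]
orientation: [1.046, 1.304, -1.048]
force: [-0.2, 0.9, 0.1]
opening: 0.0004
```

```bash
python3 - <<'E'
from h import *
c=optics.read_camera("wrist"); cv2.imwrite("pics/w10.png",c["frame"][:,:,::-1])
print(proj(c,[inc(-105.5,3.3-34*i,64) for i in range(3)]).round(1), proj(c,[inc(-54,38,116),inc(-54,-38,116)]).round(1))
plan(inc(-105.5,3.3,80),sgn=-1)
E
```

```text
[[330.4 244.5]
 [383.5 244.3]
 [436.5 244.1]] [[258.6 171.6]
 [415.2 171.1]]
t 10.82 pos [0.4891 0.1096 0.1502] F [ 0.03 -0.08  0.54] | shift cm [ 7.02 -0.05 -0.04] turn [-0.1  0.1  0. ]
```

View pics/w10.png

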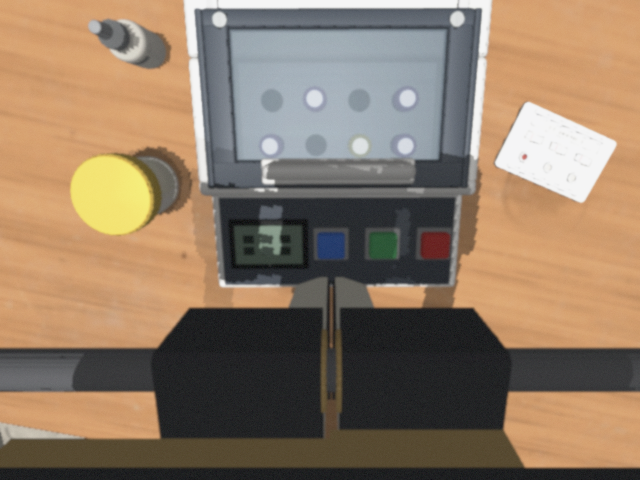

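The keys appear exactly where predicted: blue (331,245), green (383,244), red (435,244). The cover is shut. Descending on blue.

Request:
jog_arm(
  targets=[
    [3,0,0,0,0,0,1],
    [6,0,0,0,0,0,1],
    [7.8,0,0,0,0,0,1],
    [8.0,0,0,0,0,0,1],
    [8.0,0,0,0,0,0,1],
  ],
)

```text
t: 11.45
tool_pos: [0.4898, 0.1095, 0.071]
orientation: [1.046, 1.303, -1.047]
force: [-0.7, 0.7, 0.5]
opening: 0.0007
```

```bash
python3 - <<'E'
from h import *
plan(inc(-105.5,3.3,60),sgn=-1)
E
```

```text
t 11.45 pos [0.4898 0.1095 0.071 ] F [-0.68  0.71  0.48] | shift cm [ 1.1  -0.12 -0.05] turn [-0.1  0.1 -0. ]
```

Request:
jog_arm(
  targets=[
    [0.4,-0.1,0,0,0,0,1],
    [0.7,-0.1,0,0,0,0,1],
    [1.0,-0.1,0,0,0,0,1],
    [1.15,-0.1,0,0,0,0,1],
  ],
)

```text
t: 11.95
tool_pos: [0.4893, 0.1094, 0.0599]
orientation: [1.047, 1.302, -1.047]
force: [0.0, 0.6, 3.0]
opening: 0.0004
```

```bash
python3 - <<'E'
from h import *
plan(inc(-105.5,3.3,59),sgn=-1)
E
```

```text
t 11.95 pos [0.4893 0.1094 0.0599] F [0.01 0.6  3.03] | shift cm [ 0.09 -0.07 -0.05] turn [-0.1  0.1 -0.1]
```

Request:
jog_arm(
  targets=[
    [0.1,0,0,0,0,0,1],
    [0.15,0,0,0,0,0,1],
  ],
)

```text
t: 12.2
tool_pos: [0.4894, 0.1094, 0.059]
orientation: [1.047, 1.302, -1.047]
force: [-4.0, 0.1, 10.9]
opening: 0.0001
```

```bash
python3 - <<'E'
from h import *
c=optics.read_camera("scene"); cv2.imwrite("pics/s11.png",cv2.resize(c["frame"][180:330,230:420],None,fx=3.8,fy=3.8)[:,:,::-1])
plan(inc(-105.5,3.3,59),sgn=-1)
E
```

```text
t 12.25 pos [0.4894 0.1094 0.059 ] F [-3.98 -0.1   9.53] | shift cm [ 0.   -0.08 -0.06] turn [-0.1  0.1 -0.1]
```

View pics/s11.png

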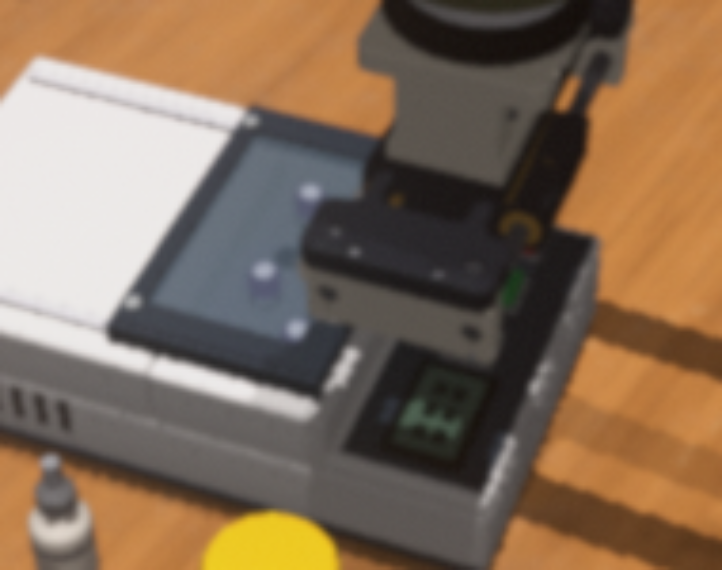

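Blue is at its hard stop (z 59.0, 10 N). Lifting 2 cm, then moving to green.

Request:
jog_arm(
  targets=[
    [-0.7,0,0,0,0,0,1],
    [-2,0,0,0,0,0,1],
    [-3,0,0,0,0,0,1],
    [-3,0,0,0,0,0,1],
  ],
)

```text
t: 12.75
tool_pos: [0.4902, 0.1096, 0.0904]
orientation: [1.048, 1.301, -1.045]
force: [0.2, 0.5, -0.1]
opening: 0.0007
```

```bash
python3 - <<'E'
from h import *
plan(inc(-105.5,-30.7,85),sgn=-1)
E
```

```text
t 12.75 pos [0.4902 0.1096 0.0904] F [ 0.17  0.51 -0.09] | shift cm [ 0.54 -0.16  3.34] turn [-0.1  0.1 -0.2]
```

Request:
jog_arm(
  targets=[
    [0,-0.1,1.5,0,0,0,1],
    [0,-0.1,3,0,0,0,1],
    [0.3,-0.1,3.3,0,0,0,1],
    [0.5,-0.1,3.3,0,0,0,1],
    [0.5,-0.1,3.3,0,0,0,1],
  ],
)

```text
t: 13.38
tool_pos: [0.496, 0.0772, 0.0849]
orientation: [1.048, 1.301, -1.046]
force: [-0.6, -0.5, 1.0]
opening: 0.0006
```

```bash
python3 - <<'E'
from h import *
c=optics.read_camera("wrist"); cv2.imwrite("pics/w12.png",c["frame"][:,:,::-1])
print(proj(c,[inc(-105.5,3.3-34*i,64) for i in range(3)]).round(1))
plan(inc(-105.5,-30.7,59),sgn=-1)
E
```

```text
[[262.3 281.1]
 [332.2 280.9]
 [402.2 280.6]]
t 13.43 pos [0.4961 0.0773 0.0851] F [ 0.02 -0.65  0.11] | shift cm [ 2.61 -0.04  0.06] turn [-0.1  0.1 -0.2]
```

View pics/w12.png

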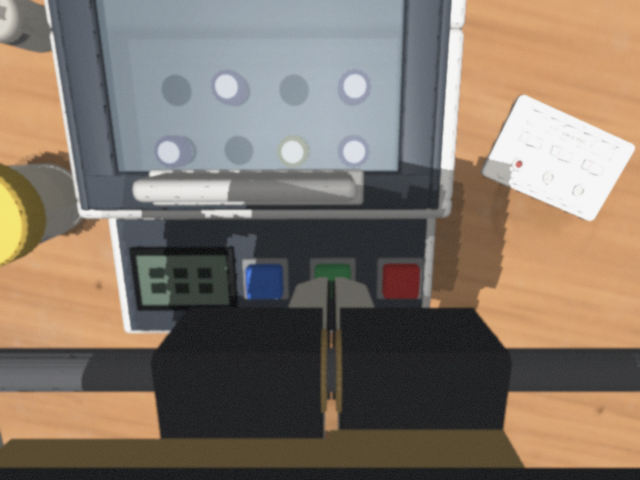

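The tip is centred on the green key at (332,281). Blue (265,281) and red (402,281) are to either side with clearance. Pressing green.

Request:
jog_arm(
  targets=[
    [0.8,0,0,0,0,0,1],
    [1.6,0,0,0,0,0,1],
    [2.1,0,0,0,0,0,1],
    [2.4,0,0,0,0,0,1],
    [2.55,0,0,0,0,0,1],
  ],
)

```text
t: 14.05
tool_pos: [0.4959, 0.0773, 0.0595]
orientation: [1.047, 1.302, -1.046]
force: [-3.9, 0.0, 4.5]
opening: 0.0005
```

Request:
jog_arm(
  targets=[
    [0.05,0,0,0,0,0,1],
    [0.1,0,0,0,0,0,1],
  ],
)

```text
t: 14.3
tool_pos: [0.496, 0.0773, 0.0591]
orientation: [1.047, 1.302, -1.046]
force: [-6.1, -0.0, 9.0]
opening: 0.0009
```

Green is at its stop (z 59.1, 9 N). Lifting well clear.

Request:
jog_arm(
  targets=[
    [-0.7,0,0,0,0,0,1],
    [-3,0,0,0,0,0,1],
    [-8,0,0,0,0,0,1],
    [-13,-1,0,0,0,0,1],
    [-16,-3,0,0,0,0,1],
  ],
)

```text
t: 14.92
tool_pos: [0.4675, 0.0709, 0.2225]
orientation: [1.049, 1.298, -1.043]
force: [0.2, -0.3, -1.0]
opening: 0.0004
```

Request:
jog_arm(
  targets=[
    [0,-3,4,0,0,0,1],
    [0,-3,8,0,0,0,1],
    [0,-3,12,0,0,0,1],
    [0,-3,12,0,0,0,1],
    [0,-3,12,0,0,0,1],
  ],
)

```text
t: 15.55
tool_pos: [0.4642, -0.0524, 0.2227]
orientation: [1.05, 1.298, -1.043]
force: [-0.3, -0.4, -0.0]
opening: 0.0003
```

```bash
python3 - <<'E'
from h import *
c=optics.read_camera("scene"); cv2.imwrite("pics/s13.png",c["frame"][:,:,::-1])
T=optics.read_camera("top"); cv2.imwrite("pics/t13.png",T["frame"][:,:,::-1])
cv2.imwrite("pics/s13z.png",cv2.resize(c["frame"][190:330,190:400],None,fx=3.6,fy=3.6,interpolation=cv2.INTER_CUBIC)[:,:,::-1])
for n,f,cc in(("top","pics/top0.png",T),("scene","pics/scene0.png",c)):
    b=cv2.imread(f)[:,:,::-1]; d=np.abs(b.astype(int)-cc["frame"]).sum(2)
    for nm,(x0,x1,y0,y1) in (dict(cup=(200,238,272,308),bot=(203,224,226,248),cas=(360,412,218,260)) if n=="top" else dict(cup=(280,325,312,368),bot=(234,260,296,340),cas=(345,380,204,236))).items(): print(n,nm,(d[y0:y1,x0:x1]>120).sum())
S=dict(frame=c["frame"]); rs=(190,390,190,330)
print(blobs(S,105,120,150,100,rs),blobs(S,50,80,150,80,rs),blobs(S,0,5,170,120,rs))
s=robot.read_state();print(s["tool_pos"],s["force"],s["dq"])
E
```

```text
top cup 0
top bot 0
top cas 34
scene cup 0
scene bot 0
scene cas 122
[(np.int32(101), [354.3, 267.8])] [(np.int32(73), [361.0, 253.7])] [(np.int32(71), [367.4, 240.1])]
[ 0.46412172 -0.0518225   0.22264196] [-0.45121157  0.29594184 -0.30974415] [ 0.00596007 -0.00039643  0.00065798 -0.00176145 -0.00063341 -0.00204462]
```

View pics/s13z.png

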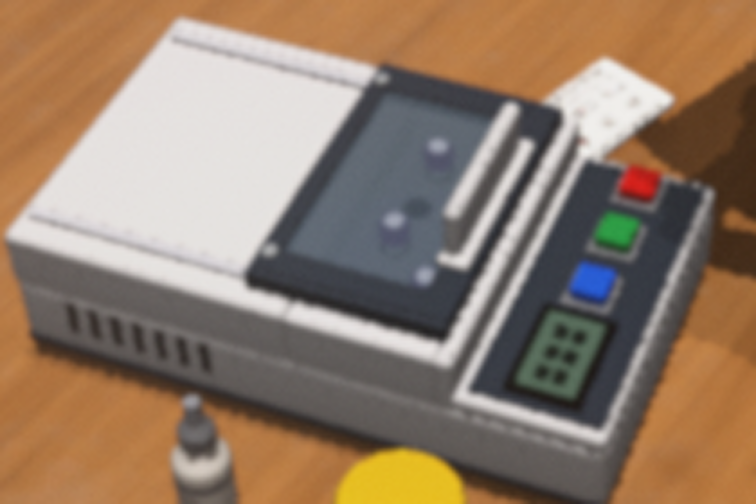

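View pics/t13.png

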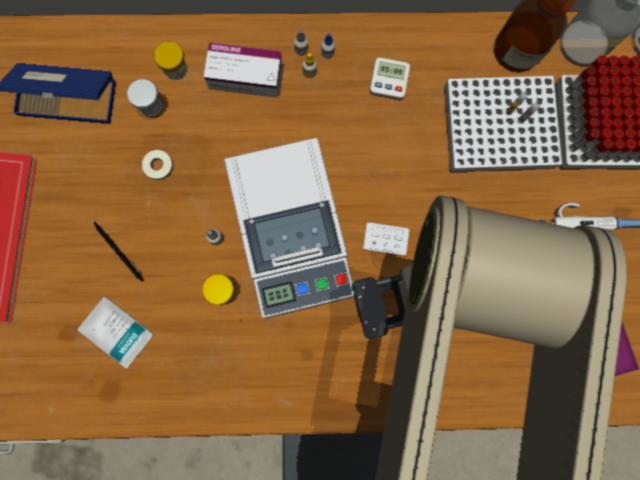

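All three keys are up at their starting pixels, the cover is shut and the bystanders are unmoved. The small cassette differences come from the arm covering it and its shadow. Handing in.

```bash
python3 -c "
from plant import ticket; print(ticket.close_job())"
```

```text
the job is handed in; nothing more can be done
None
```

The incubator sequence is done and handed in at about 15.7 s of the 48 s allowed. `close_job` gave no verdict.

- **Tube:** I pressed the yellow-capped tube to its hard stop, at z 76.2 mm with about 10 N. It then looked level with the violet caps.
- **Cover:** I pushed it by the grip at about 2 N until it stopped at about 16 N. The force readings stayed below the 30 N limit.
- **Keys:** I pressed blue to its stop, let it go, then pressed green to its stop, at 9–11 N each. I did not touch red.

**Last checks:**
- All three keys were back at their starting pixels to within 0.2 px.
- The cover was shut.
- The cup and bottle pictures were unchanged from the start.
- The gripper was clear, at z 0.22 m, with no force on it.

**Disagreements:**
- The cassette's comparison with its first picture showed some changed pixels. I put these down to the arm and its shadow, since the cassette looked to be in the same place.
- The first top and scene camera fits differed by about 4 mm in y. I settled this with the wrist camera before moving in.

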